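Strip a V-block measuring set-up and put each piece back in its own place

ROBOT

A 6-joint arm with a two-finger parallel gripper is mounted at the origin on a cart in front of the work surface, level with it; the furniture and walls round the work are solid. World frame = base frame: x ahead of the robot, y to its left, z up, the work surface at z = 0. Lengths are in m, angles in rad, forces in N, time in s.
With the tool pointing down it reaches from about 0.275 to 0.975 m from the base axis. Payload 8.4 kg.
Tool frame: the origin (TCP) lies on the centre line of the jaws, within the pads' length; the fingertips stand 14 mm ahead of it and the grasp point (between the pads) lies 5 mm behind it; y points along the fingers, x is the direction in which the jaws open and shut, and the axes are right-handed (so a half turn about y gives the same grasp; the last joint's range is limited). The gripper opens to 92 mm and grips with 3 to 60 N. Pads are 20 mm wide; open, the fingers measure 128 mm over their backs; the gripper's body (75 mm by 189 mm) begins 69 mm behind the grasp point.
Start: joints at [-1.157, 0.353, 1.633, -0, 1.155, -0.002], TCP at [0.252, -0.572, 0.229] pointing down, gripper open.
Joint ranges: [-2.63, 2.63], [-0.92, 2.1], [0.06, 2.66], [-1.3, 4.44], [0, 2.69], [-3.02, 3.02]. Speed limits (rad/s): [2.22, 2.22, 2.79, 3.14, 3.14, 3.14].

INTERFACE

Orientations are given as a unit quaternion [x, y, z, w].
In Python, from plant import * gives the robot as it stands. The module is installed in compiled form; this text tells all that it offers.
- The arm moves only by the shell command python3 -m creep 'ROWS' [FORCE]. ROWS is JSON, a list that holds one entry, the list of rows, each a list of 5 numbers: the finger opening in mm, from 0 to 91.9, then the shift along the tool's x, y, z in mm, then the turn about the tool's y in rad. In form: [[[claw, tx, ty, tz, yaw], ...]]. A call has exactly 8 rows; each row shifts and turns the pose as measured when the row begins, along the tool's axes as they then stand; what a row does not reach is not made up. A row lasts 1/8 s, in which the tool goes at most 62.5 mm and 10.7 degrees, less where a joint would pass 70% of its speed; a pose out of reach is approached as far as the arm can. A call is refused whole if a number of a shift passes 62.5 or a number of a turn 0.188, either way. A call with a gripper value outside its range is refused whole. The fingers move at their own pace and stop on an object; FORCE is the grip in N (left out, the last holds). Time passes only in rows, so rows that do not move let the fingers close, or fill a call up. It gives the time, the measured TCP pose, the force and the opening at its end, in the units of the state.
- sense(): the state, without advancing time (a new reading comes with each control period).
- get_image(name): name is "scene" or "top"; returns (picture, depth): 400x640x3 uint8, red, green, blue; 400x640 float32, m along the optical axis (not along the pixel's ray), 0 where there is no reading.
- get_calibration(name): a dict with "vertical_fov" (degrees; the focal length in pixels is half the picture's height over the tangent of half this angle, whatever the lens; pixels are square), "cx", "cy" (the principal point, pixels), "R" (3x3) and "t" (3): a world point X has camera coordinates R X + t. Camera axes: x right, y down, z forward; pixel columns grow to the right and rows downward; lengths in m; the calibration is good to about 2 mm. A picture is of the moment at which its call begins. get_calibration takes no time and is no camera call.
- job_done(): hands the job in, once; it reports no verdict.
The state is a dict: "clock": time; "joint_pos": joint angles; "joint_velocities": joint speeds; "joint_efforts": joint torques, N m; "tool_pos": TCP position; "ee_rot": TCP orientation; "contact_force": force on the tool from outside, world axes, zero at the start; "wrist_torque": the same for the moment, N m; "opening": finger opening in m.
Only numpy, scipy, OpenCV 4.12 (cv2) and the standard library are available. Lean on these libraries where they do the work, as an engineer would, in place of code of your own. Each camera call takes 0.05 s, during which the arm holds its last target. There are 200 camera calls.

TASK

The V-block measuring set-up on the bench is done with: strip it from the top down, one piece at a time, never shifting a piece while another still rests on it. Lay the brass pin in both notches of the pale wooden rest, and put the V-block, the square gauge block and the drilled steel riser block upright each in its own fitted wooden case, right down on the felt. Leave the dropper bottle and the steel flange where they stand.

Things in the scene. Friction and masses are not known exactly. Their poses are not given: they have to be found in the camera images.
- pin: Brass pin lying in the V of the V-block: round body 20 mm diameter, 70 mm long, with a 13.6 mm journal 15 mm long at each end, 100 mm overall, 0.15 kg. Origin at the middle of its axis, x along the pin (y, z turn as it rolls). At the start the axis is 29 mm above the V-block's underside, 5 mm above its top; take it across its diameter at the middle.
- vee_block: Dark steel V-block with bright top lands, 40 mm (x, along the V) by 36 mm (y) by 24 mm high, standing on one end of the riser block, about 0.22 kg. The 90 degree V along x is 18 mm wide and 9 mm deep. Origin at the centre of its underside, z up.
- gauge: Bright steel square gauge block, 24 x 24 x 44 mm high with a small dark hole in the middle of its top, standing upright on the other end of the riser block, about 0.17 kg. Origin at the centre of its underside, z up.
- riser: Grey ground-steel riser block with rows of dark holes, 50 mm (x) by 96 mm (y) by 25 mm high, lying on the bench under the V-block (near y = -27 mm on it) and the gauge block (near y = +33 mm on it), about 0.6 kg. Origin at the centre of its underside, z up.
- pin_rest: Pale wooden pin rest, fixed: base 86 (x) x 56 x 8 mm, two uprights 8 mm thick, 44 mm wide, at x = -27 and +27 mm (46 mm clear between), tops 32 mm above the bench, each with a 90 degree V notch 22 mm wide, 11 mm deep. The pin lies along x in both notches, axis 35 mm above the bench, its middle over the origin (centre of the underside).
- vee_case: Medium-brown wooden case with its lid off, fixed, for the V-block: green felt recess 52 mm (x) by 48 mm (y), 9 mm deep, the felt 6 mm above the bench, walls 8 mm thick with their tops 15 mm above the bench and a 3 mm bevel round the mouth. Origin at the centre of the underside.
- gauge_case: Small dark-brown wooden case with its lid off, fixed, for the gauge block: red felt recess 36 x 36 mm, 12 mm deep, the felt 6 mm above the bench, walls 8 mm thick with their tops 18 mm above the bench and a 3 mm bevel round the mouth. Origin at the centre of the underside.
- riser_case: Large medium-brown wooden case with its lid off, fixed, for the riser block: green felt recess 62 mm (x) by 108 mm (y), 8 mm deep, the felt 6 mm above the bench, walls 8 mm thick with their tops 14 mm above the bench and a 3 mm bevel round the mouth. Origin at the centre of the underside.
- bottle: Bystander: brown glass dropper bottle with a black top, 40 mm in diameter and 108 mm high. Origin at the centre of its underside.
- flange: Bystander: turned steel flange, 50 mm in diameter and 22 mm high, in front of the big fixed microscope. Origin at the centre of its underside. (The microscope fills y = -0.33 to 0.02 beyond x = 0.45, its eyepieces reach out above that at gripper height; carry the arm round its front, within x = 0.42.)
Things that resemble listed ones, but are neither listed nor needed, are in the scene too. Leave any orange look-alike of the gauge alone.

How it is judged:
By the outcome, as a careful person would: the job done as asked, in the order asked, and still so for the second after the job is handed in, with the robot touching nothing.
It also fails if it takes over 120 s, if anything falls off the work surface, if the arm or the gripper's body presses on something with over 40 N, if the wrist force passes 120 N, or if a joint passes its speed limit or range.

## Working session

There is one attempt and no reset: what is moved stays moved. The work goes in short steps, Python scripts to look and compute and a shell command to move; the robot and the scene stay as the last step left them, time stands still between calls to the robot, and variables do not carry over. Pictures are saved under pics/ and viewed, about 12 in all and at most 16, crops included, and the job is handed in when it is done.

```bash
mkdir -p pics
python3 - <<'E'
from plant import *
import cv2,numpy as np
for n in("scene","top"):
    c=get_calibration(n);print(n,c)
    p,d=get_image(n);cv2.imwrite(f"pics/{n}0.png",p[:,:,::-1]);np.savez(f"{n}0.npz",p=p,d=d)
s=sense();print(s)
E
```

```text
scene {'vertical_fov': 43.226776305441646, 'cx': 314.9640185266659, 'cy': 199.43948199466018, 'R': array([[ 0.12719413,  0.99183939, -0.00873325],
       [ 0.84107912, -0.11251914, -0.52907973],
       [-0.52574478,  0.05995048, -0.84852718]]), 't': array([-0.24849029, -0.41574278,  1.32753579])}
top {'vertical_fov': 49.490853287219736, 'cx': 317.2025198526224, 'cy': 208.190978434512, 'R': array([[ 0.01186286, -0.99992015, -0.00435435],
       [-0.97660656, -0.01065101, -0.21477006],
       [ 0.21470653,  0.00680028, -0.97665493]]), 't': array([0.17506587, 0.56798821, 0.98554999])}
{'clock': 0.1, 'joint_pos': array([-1.15741131e+00,  3.53590655e-01,  1.63402288e+00,  8.07782107e-06,
        1.15523272e+00, -2.40208698e-03]), 'joint_velocities': array([-0.00217637, -0.00180096, -0.00209411, -0.0002657 ,  0.00040178,
        0.00049159]), 'joint_efforts': array([-4.51283386e-04, -5.94904053e+01, -3.34932518e+01,  6.98907673e-02,
        1.83699169e-02, -2.41883885e-05]), 'tool_pos': array([ 0.25227592, -0.57136333,  0.2279472 ]), 'ee_rot': array([-0.59218777,  0.38640451, -0.38566586,  0.59267786]), 'contact_force': array([ 0.40388374,  0.19345467, -0.21186789]), 'wrist_torque': array([ 0.00480874, -0.00404609,  0.03807336]), 'opening': 0.09159398843331183}
```

View pics/scene0.png

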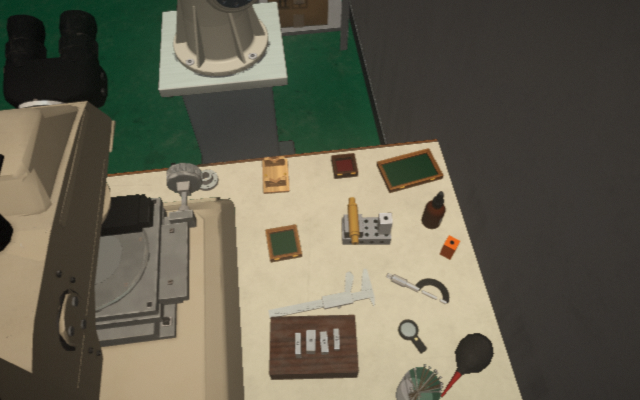

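View pics/top0.png

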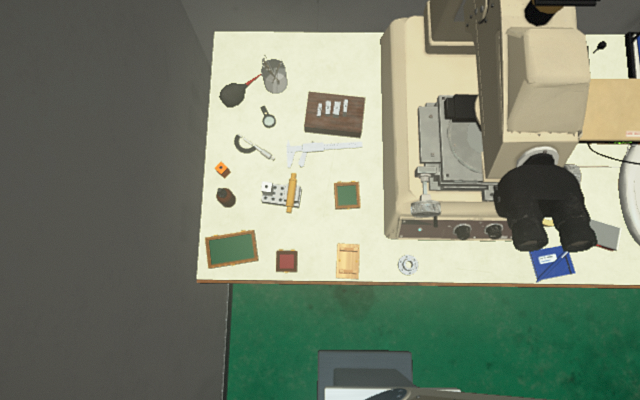

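The pictures show, in the top view: the stack at (281,193) with the pin across at (292,193) and gauge at (267,187); vee case (347,195), gauge case (287,261), rest (347,260), riser case (231,249), flange (408,265), bottle (226,197), orange look-alike (222,169). Now an enlarged look for measuring.

```bash
cat > h.py <<'E'
import numpy as np,cv2
from plant import *
def cal(n):
    c=get_calibration(n);f=200/np.tan(np.radians(c["vertical_fov"]/2));return c,f
def ray(n,u,v,z):
    c,f=cal(n);R=np.array(c["R"]);t=np.array(c["t"])
    o=-R.T@t;d=R.T@np.array([(u-c["cx"])/f,(v-c["cy"])/f,1]);return o+d*(z-o[2])/d[2]
def proj(n,X):
    c,f=cal(n);q=np.array(c["R"])@np.array(X)+np.array(c["t"]);return np.array([c["cx"]+f*q[0]/q[2],c["cy"]+f*q[1]/q[2]])
def zoom(n,p,x0,y0,w,h,s,out):
    cv2.imwrite(out,cv2.resize(p[y0:y0+h,x0:x0+w,::-1],None,fx=s,fy=s,interpolation=cv2.INTER_CUBIC))
def tool():
    from scipy.spatial.transform import Rotation as Ro
    s=sense();R=Ro.from_quat(s["ee_rot"]).as_matrix();return s,R
E
python3 - <<'E'
from h import *
T=np.load("top0.npz")["p"];S=np.load("scene0.npz")["p"]
a=cv2.resize(T[150:286,200:366,::-1],None,fx=4.8,fy=4.8,interpolation=cv2.INTER_CUBIC);cv2.imwrite("pics/t1.png",a[:600,:800])
zoom("s",S,255,145,200,125,4,"pics/s1.png")
for n,p in(("top",T),("scene",S)):
    hsv=cv2.cvtColor(p,cv2.COLOR_RGB2HSV)
    for nm,lo,hi,z in(("green",(45,60,20),(90,255,200),.006),("red",(0,120,40),(6,255,150),.006),("brass",(10,120,120),(25,255,255),.06)):
        m=cv2.inRange(hsv,lo,hi)
        k,l,st,ce=cv2.connectedComponentsWithStats(m)
        for i in range(1,k):
            if 40<st[i,4]<3000:
                cnt=np.argwhere(l==i)[:,::-1].astype(np.float32)
                w=np.array([ray(n,u,v,z)[:2] for u,v in cnt],np.float32)
                (cx,cy),(ww,hh),an=cv2.minAreaRect(w*1000)
                if 0.2<cx/1000<.8 and abs(cy)<500: print(n,nm,st[i],"rect",round(cx),round(cy),round(ww),round(hh),round(an,1))
E
```

```text
top green [338 186  19  19 320] rect 614 106 48 46 0.6
top green [ 209  234   45   30 1008] rect 473 396 60 106 10.0
top brass [215 162  14  15 110] rect 662 419 34 23 45.7
top brass [286 173  10  39 230] rect 607 246 16 97 84.1
top brass [335 181  25  28 162] rect 601 110 67 57 3.5
top brass [206 231  51  37 364] rect 467 386 76 115 9.2
top brass [197 280  48   3 112] rect 390 405 5 110 0.7
top brass [286 282  32   2  55] rect 389 216 2 72 0.7
top brass [319 282  27   2  48] rect 389 145 2 61 0.7
top brass [444 283 196   5 423] rect 389 -341 452 5 90.0Traceback (most recent call last):
  File "<stdin>", line 13, in <module>
  File "h.py", line 6, in ray
    c,f=cal(n);R=np.array(c["R"]);t=np.array(c["t"])
        ~~~^^^
  File "h.py", line 4, in cal
    c=get_calibration(n);f=200/np.tan(np.radians(c["vertical_fov"]/2));return c,f
ValueError: time passes only in moves, steps and waits
```

View pics/t1.png

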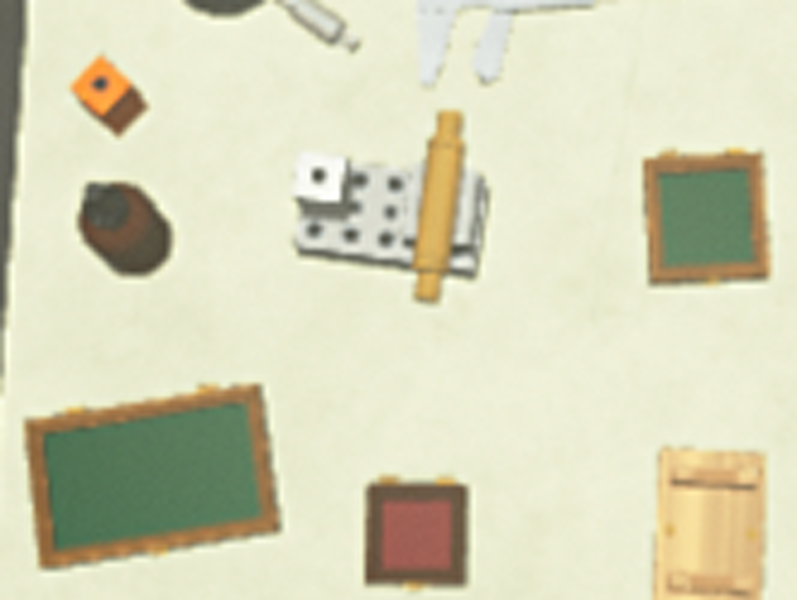

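View pics/s1.png

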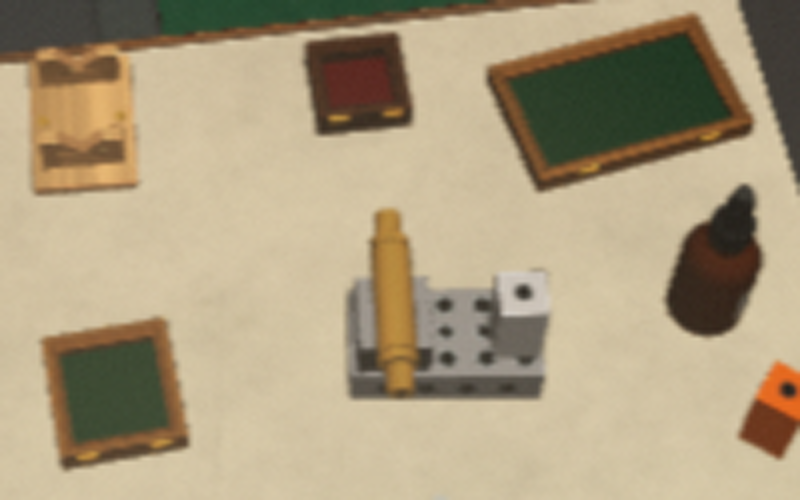

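```bash
python3 - <<'E'
s=open('h.py').read()
s=s.replace("def cal(n):\n    c=get_calibration(n)","_C={}\ndef cal(n):\n    if n not in _C:_C[n]=get_calibration(n)\n    c=_C[n]")
s+='''
def rectw(n,m,z,box=None):
    if box: 
        b=np.zeros_like(m);b[box[1]:box[3],box[0]:box[2]]=255;m=m&b
    m=m.astype(np.uint8)
    k,l,st,ce=cv2.connectedComponentsWithStats(m)
    i=1+np.argmax(st[1:,4]);pt=np.argwhere(l==i)[:,::-1]
    w=np.array([ray(n,u,v,z)[:2]*1000 for u,v in pt],np.float32)
    (cx,cy),(a,b),an=cv2.minAreaRect(w)
    mu=w.mean(0);C=np.cov((w-mu).T);e,V=np.linalg.eigh(C);v=V[:,1]
    return dict(n=int(st[i,4]),rect=(round(cx,1),round(cy,1),round(a,1),round(b,1),round(an,1)),mean=mu.round(1),pca=round(float(np.degrees(np.arctan2(v[1],v[0])))%180,1),px=ce[i].round(1))
'''
open('h.py','w').write(s)
E
python3 - <<'E'
from h import *
B={"top":dict(vee=(330,175,365,215),gauge=(270,245,302,276),riser=(200,225,265,272),rest=(330,238,365,281),stack=(255,165,305,218)),
"scene":dict(vee=(262,222,305,265),gauge=(328,148,362,180),riser=(374,145,446,195),rest=(258,152,293,196),stack=(335,190,398,248))}
for n in B:
    p=np.load(n+"0.npz")["p"];h=cv2.cvtColor(p,cv2.COLOR_RGB2HSV);b=B[n]
    g=cv2.inRange(h,(45,60,20),(95,255,200))
    print(n,"vee felt",rectw(n,g,.006,b["vee"]));print("riser felt",rectw(n,g,.006,b["riser"]))
    r=cv2.inRange(h,(0,100,30),(5,255,255))|cv2.inRange(h,(174,100,30),(180,255,255))
    print("gauge felt",rectw(n,r,.006,b["gauge"]))
    bg=cv2.inRange(h,(0,0,130),(60,75,255)) # bench
    for k,z in(("vee",.015),("gauge",.018),("riser",.014),("rest",.008)):
        print(k,"outer",rectw(n,255-bg,z,b[k]))
    print("pin",rectw(n,cv2.inRange(h,(12,120,90),(28,255,255)),.054,b["stack"]))
    gr=cv2.inRange(h,(0,0,190 if n=="top" else 165),(180,25,255))
    print("gtop",rectw(n,gr,.069,b["stack"]))
    x0,y0=(258,178) if n=="top" else (374,208)
E
```

```text
top vee felt {'n': 320, 'rect': (613.8, 106.2, 47.6, 45.9, 0.6), 'mean': array([614.4, 107.2], dtype=float32), 'pca': 6.4, 'px': array([346.5, 194.8])}
riser felt {'n': 1008, 'rect': (472.9, 396.2, 59.7, 105.7, 10.0), 'mean': array([472.6, 396.3], dtype=float32), 'pca': 99.9, 'px': array([230.9, 248.6])}
gauge felt {'n': 170, 'rect': (443.4, 256.6, 29.7, 32.6, 0.7), 'mean': array([443.3, 257.6], dtype=float32), 'pca': 72.1, 'px': array([286.1, 261. ])}
vee outer {'n': 412, 'rect': (612.3, 107.1, 74.4, 63.7, 3.9), 'mean': array([614.9, 105.9], dtype=float32), 'pca': 16.6, 'px': array([347.2, 193.7])}
gauge outer {'n': 445, 'rect': (443.6, 256.9, 56.5, 49.2, 1.3), 'mean': array([443.1, 256.3], dtype=float32), 'pca': 7.9, 'px': array([286.2, 260.6])}
riser outer {'n': 1570, 'rect': (471.6, 394.7, 83.0, 123.4, 10.6), 'mean': array([471.7, 394.7], dtype=float32), 'pca': 99.5, 'px': array([230.8, 248.6])}
rest outer {'n': 765, 'rect': (446.3, 106.5, 54.3, 86.0, 89.5), 'mean': array([445.3, 105.8], dtype=float32), 'pca': 178.6, 'px': array([347.3, 260.9])}
pin {'n': 230, 'rect': (608.1, 246
[... 926 characters left out ...]
 89.5), 'mean': array([452.4, 256.1], dtype=float32), 'pca': 176.4, 'px': array([344.1, 165.4])}
riser outer {'n': 1935, 'rect': (478.8, 394.5, 86.2, 128.1, 10.0), 'mean': array([479.9, 394. ], dtype=float32), 'pca': 100.9, 'px': array([409.3, 169.9])}
rest outer {'n': 1158, 'rect': (442.4, 104.0, 76.1, 108.4, 82.3), 'mean': array([440.5, 106.3], dtype=float32), 'pca': 178.7, 'px': array([274.8, 171.3])}
pin {'n': 390, 'rect': (607.3, 247.9, 19.2, 102.4, 82.9), 'mean': array([609.4, 247.1], dtype=float32), 'pca': 173.9, 'px': array([353.1, 220.6])}
gtop {'n': 85, 'rect': (620.7, 306.8, 20.7, 21.9, 82.4), 'mean': array([620.3, 306.1], dtype=float32), 'pca': 166.3, 'px': array([385. , 217.8])}
```

```bash
cat >> h.py <<'E'
def go(x,y,z,jaw):
    "mm, mm, mm TCP; jaw = world angle (deg) of the jaw line, mod 180: prints shift in tool axes and yaw about tool y"
    s,R=tool();d=R.T@(np.array([x,y,z])-s["tool_pos"]*1000)
    a=np.degrees(np.arctan2(R[1,0],R[0,0]));e=(jaw-a+90)%180-90
    print("t",round(s["clock"],2),"tcp",(s["tool_pos"]*1000).round(1),"jaw",round(a,1),"down",R[:,1].round(3),"F",s["contact_force"].round(1),"open",round(s["opening"]*1000,1),"j6",round(s["joint_pos"][5],2))
    print("-> tool shift",d.round(1),"yaw(tool y)",round(-np.radians(e),3),"tool axes x",R[:2,0].round(3),"z",R[:2,2].round(3))
E
python3 - <<'E'
from h import *
go(160,-370,229,90)
print(ray("top",226,197,.05),ray("top",408,265,.02))
T=np.load("top0.npz")["p"];h=cv2.cvtColor(T,cv2.COLOR_RGB2HSV)
print(rectw("top",cv2.inRange(h,(0,0,225),(180,20,255)),.069,(258,175,276,200)))
for n in("top","scene"):
    d=np.load(n+"0.npz")["d"]
    print(n,[ (u,v,round(float(d[v,u]),3)) for u,v in ([(291,193),(230,249)] if n=="top" else [(353,220),(409,169)])])
E
```

```text
t 0.1 tcp [ 252.3 -571.4  227.9] jaw -66.2 down [-0.     0.001 -1.   ] F [ 0.4  0.2 -0.2] open 91.6 j6 -0.0
-> tool shift [-221.5   -0.8   -3.1] yaw(tool y) 0.416 tool axes x [ 0.404 -0.915] z [0.915 0.404]
[0.59434736 0.40621279 0.05      ] [ 0.43564737 -0.04150591  0.02      ]
{'n': 91, 'rect': (618.3, 307.0, 24.5, 24.8, 82.8), 'mean': array([618.2, 306.7], dtype=float32), 'pca': 40.9, 'px': array([265.8, 186. ])}
top [(291, 193, 1.055), (230, 249, 1.086)]
scene [(353, 220, 0.968), (409, 169, 1.1)]
```

```bash
python3 -m creep '[[[91,-55,0,0,0],[91,-55,0,0,0],[91,-55,0,0,0],[91,-55,0,0,0],[91,-30,0,0,0],[91,0,0,0,0],[91,-4,0,55,-0.17],[91,-4,0,55,-0.17]]]'; python3 -c "
from h import *
go(330,0,229,0)"
```

```text
clock: 1.1
tool_pos: [0.2415, -0.2784, 0.2262]
ee_rot: [-0.649, 0.28, -0.28, 0.649]
contact_force: [0.2, 0.4, -0.3]
opening: 0.0909
t 1.1 tcp [ 241.5 -278.4  226.2] jaw -46.7 down [ 0.     0.001 -1.   ] F [ 0.2  0.4 -0.3] open 90.9 j6 -0.05
-> tool shift [-142.    -2.6  255.3] yaw(tool y) -0.815 tool axes x [ 0.686 -0.728] z [0.728 0.686]
```

```bash
python3 -m creep '[[[60,-10,0,55,-0.17],[60,-10,0,55,-0.17],[60,-8,0,55,-0.17],[60,-6,0,55,-0.17],[60,-6,0,55,-0.17],[60,-5,0,55,-0.17],[60,-5,0,55,-0.17],[60,-5,0,55,-0.17]]]'; python3 -c "
from h import *
go(606,247,229,83.5)"
```

```text
clock: 2.1
tool_pos: [0.2911, 0.1453, 0.2289]
ee_rot: [0.678, 0.209, -0.2, -0.675]
contact_force: [0.8, 0.7, -0.4]
opening: 0.06
t 2.1 tcp [291.1 145.3 228.9] jaw 33.7 down [ 0.014 -0.001 -1.   ] F [ 0.8  0.7 -0.4] open 60.0 j6 -0.12
-> tool shift [318.4   4.1 -90. ] yaw(tool y) -0.869 tool axes x [0.832 0.555] z [-0.555  0.832]
```

```bash
python3 -m creep '[[[60,53,0,-15,0],[60,53,0,-15,0],[60,53,0,-15,0],[60,53,0,-15,0],[60,53,0,-15,0],[60,50,0,-13,0],[60,0,0,0,-0.18],[60,0,0,0,-0.18]]]'; python3 -m creep '[[[50,0,40,0,-0.18],[50,0,40,0,-0.18],[50,0,0,0,-0.14],[50,0,0,0,0],[50,0,0,0,0],[50,0,0,0,0],[50,0,0,0,0],[50,0,0,0,0]]]';python3 - <<'E'
from h import *
go(607,247,66,83.5)
p,d=get_image("scene");zoom("s",p,300,120,150,112,5,"pics/s2.png")
E
```

```text
clock: 3.1
tool_pos: [0.6178, 0.2666, 0.229]
ee_rot: [0.627, 0.338, -0.326, -0.622]
contact_force: [-1.4, -0.5, 0.1]
opening: 0.0598
clock: 4.1
tool_pos: [0.6264, 0.2699, 0.1438]
ee_rot: [0.525, 0.485, -0.472, -0.517]
contact_force: [0.2, -0.3, -0.3]
opening: 0.0502
t 4.1 tcp [626.4 269.9 143.8] jaw 85.1 down [ 0.021  0.004 -1.   ] F [ 0.2 -0.3 -0.3] open 50.2 j6 -1.08
-> tool shift [-25.   77.3  19. ] yaw(tool y) 0.029 tool axes x [0.085 0.996] z [-0.996  0.085]
```

View pics/s2.png

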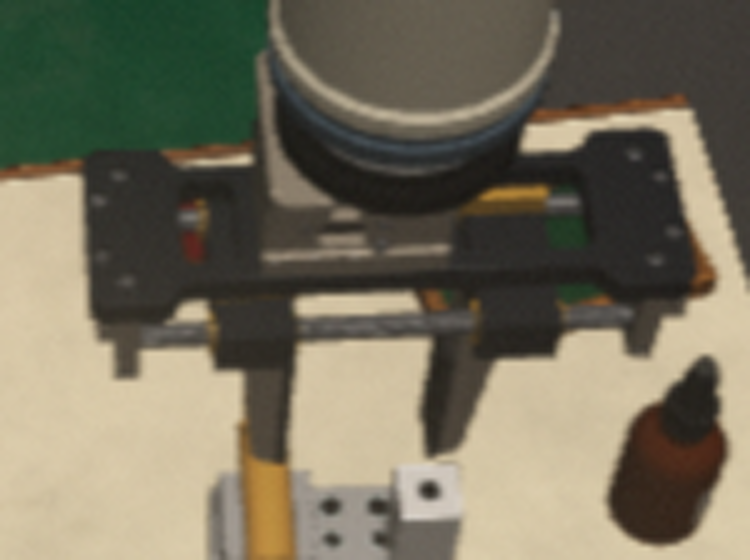

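```bash
python3 -m creep '[[[36,-25,0,19,0.028],[36,0,0,0,0],[36,0,0,0,0],[36,0,0,0,0],[36,0,0,0,0],[36,0,0,0,0],[36,0,30,0,0],[36,0,0,0,0]]]';python3 - <<'E'
from h import *
go(607,247,66,83.5)
p,d=get_image("scene");zoom("s",p,310,150,120,100,6,"pics/s3.png")
E
```

```text
clock: 5.15
tool_pos: [0.608, 0.2485, 0.1142]
ee_rot: [0.532, 0.479, -0.463, -0.523]
contact_force: [0.2, -0.2, 0.4]
opening: 0.0359
t 5.15 tcp [608.  248.5 114.2] jaw 83.6 down [ 0.025  0.006 -1.   ] F [ 0.2 -0.2  0.4] open 35.9 j6 -1.07
-> tool shift [-2.  48.1  2. ] yaw(tool y) 0.001 tool axes x [0.112 0.994] z [-0.993  0.112]
```

View pics/s3.png

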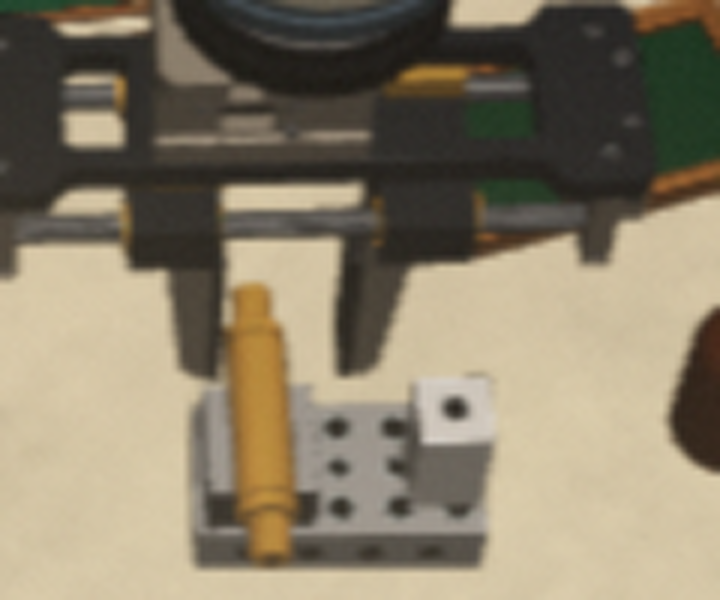

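Run:
```python
from h import *
for X in((.618,.2485,.100),(.598,.2485,.1)): print((proj("scene",X)-[310,150])*6)
for X in((.608,.247,.054),): print((proj("scene",X)-[310,150])*6)
```

```text
[275.66180169 371.89662451]
[264.75169379 317.03962223]
[257.22585603 418.39597557]
```

```bash
python3 -m creep '[[[36,-1,25,0,0],[36,0,20,0,0],[36,0,0,0,0],[36,0,0,0,0],[36,0,0,0,0],[36,0,0,0,0],[36,0,0,0,0],[36,0,0,0,0]]]';python3 -c "
from h import *
go(608,247.5,65.5,83.5)"
```

```text
clock: 6.2
tool_pos: [0.6144, 0.2501, 0.0761]
ee_rot: [0.533, 0.483, -0.459, -0.522]
contact_force: [-0.6, -0.2, 0.3]
opening: 0.0358
t 6.2 tcp [614.4 250.1  76.1] jaw 83.6 down [ 0.036  0.011 -0.999] F [-0.6 -0.2  0.3] open 35.8 j6 -1.07
-> tool shift [-3.5 10.3  6.4] yaw(tool y) 0.001 tool axes x [0.112 0.994] z [-0.993  0.112]
```

```bash
python3 -m creep '[[[36,-1,1,2,0],[36,-1,1,2,0],[36,-1,2,2,0],[36,-1,2,2,0],[36,0,2,0,0],[36,0,2,0,0],[36,0,1,0,0],[36,0,0,0,0]]]';python3 -c "
from h import *
go(608,247.5,65.5,83.5)"
```

```text
clock: 7.2
tool_pos: [0.6056, 0.2469, 0.0637]
ee_rot: [0.533, 0.483, -0.459, -0.522]
contact_force: [0.5, 0.0, 0.1]
opening: 0.0361
t 7.2 tcp [605.6 246.9  63.7] jaw 83.6 down [ 0.035  0.01  -0.999] F [0.5 0.  0.1] open 36.1 j6 -1.07
-> tool shift [ 0.9 -1.7 -2.4] yaw(tool y) 0.001 tool axes x [0.112 0.994] z [-0.993  0.112]
```

```bash
python3 -m creep '[[[36,0.5,-2,-2,0],[36,0,0,0,0],[10,0,0,0,0],[10,0,0,0,0],[10,0,0,0,0],[10,0,0,0,0],[10,0,0,0,0],[10,0,0,0,0]]]' 25;python3 -c "
from h import *
go(608,247.5,65.5,83.5)"
```

```text
clock: 8.2
tool_pos: [0.6079, 0.2471, 0.0662]
ee_rot: [0.533, 0.483, -0.459, -0.522]
contact_force: [0.7, -0.2, -0.1]
opening: 0.0196
t 8.2 tcp [607.9 247.1  66.2] jaw 83.6 down [ 0.036  0.01  -0.999] F [ 0.7 -0.2 -0.1] open 19.6 j6 -1.07
-> tool shift [0.4 0.7 0. ] yaw(tool y) 0.001 tool axes x [0.112 0.994] z [-0.993  0.112]
```

```bash
python3 -m creep '[[[10,0,-10,0,0],[10,0,-20,0,0],[10,0,-20,0,0],[10,0,-20,0,0],[10,0,-20,0,0],[10,0,-10,0,0],[10,0,0,0,0],[10,0,0,0,0]]]';python3 -c "
from h import *
go(445,106,140,89)"
```

```text
clock: 9.2
tool_pos: [0.6042, 0.2462, 0.1755]
ee_rot: [0.533, 0.484, -0.458, -0.521]
contact_force: [1.3, -0.5, -2.3]
opening: 0.0193
t 9.2 tcp [604.2 246.2 175.5] jaw 83.6 down [ 0.038  0.012 -0.999] F [ 1.3 -0.5 -2.3] open 19.3 j6 -1.07
-> tool shift [-157.6   27.8  143.6] yaw(tool y) -0.095 tool axes x [0.112 0.994] z [-0.993  0.112]
```

Run:
```python
from h import *
P=[]
for n in("top","scene"):
    d=np.load(n+"0.npz")["d"];c,f=cal(n);v,u=np.mgrid[:400,:640]
    q=np.stack([(u-c["cx"])/f*d,(v-c["cy"])/f*d,d],-1)[d>0]
    P.append((q-c["t"])@np.array(c["R"]))
P=np.vstack(P)*1000
for z0 in(30,80,110,200):
    m=(P[:,2]>z0)&(P[:,1]<40)&(P[:,1]>-330)&(P[:,0]>300)&(P[:,2]<900)
    for a,b in((300,440),(440,480),(480,520),(520,600),(600,700)):
        k=m&(P[:,0]>a)&(P[:,0]<b)
        if k.sum()>3: print(z0,(a,b),"max y",np.percentile(P[k,1],99.5).round(),"zmax",P[k,2].max().round())
```

```text
30 (300, 440) max y -123.0 zmax 450.0
30 (440, 480) max y -122.0 zmax 451.0
30 (480, 520) max y -3.0 zmax 439.0
30 (520, 600) max y 9.0 zmax 433.0
30 (600, 700) max y 10.0 zmax 504.0
80 (300, 440) max y -123.0 zmax 450.0
80 (440, 480) max y -122.0 zmax 451.0
80 (480, 520) max y -76.0 zmax 439.0
80 (520, 600) max y -1.0 zmax 433.0
80 (600, 700) max y -0.0 zmax 504.0
110 (300, 440) max y -123.0 zmax 450.0
110 (440, 480) max y -122.0 zmax 451.0
110 (480, 520) max y -76.0 zmax 439.0
110 (520, 600) max y -24.0 zmax 433.0
110 (600, 700) max y -30.0 zmax 504.0
200 (300, 440) max y -123.0 zmax 450.0
200 (440, 480) max y -122.0 zmax 451.0
200 (480, 520) max y -117.0 zmax 439.0
200 (520, 600) max y -114.0 zmax 433.0
200 (600, 700) max y -64.0 zmax 504.0
```

```bash
python3 -m creep '[[[10,-5,0,15,0],[10,-15,0,25,0],[10,-20,0,25,0],[10,-25,2,25,0],[10,-25,2,20,-0.03],[10,-25,2,18,-0.03],[10,-22,0,10,-0.03],[10,-14,0,4,0]]]';python3 -c "
from h import *
go(445,106,140,88.6)"
```

```text
clock: 10.2
tool_pos: [0.4336, 0.1047, 0.1558]
ee_rot: [0.509, 0.504, -0.487, -0.5]
contact_force: [0.5, 0.2, -1.4]
opening: 0.0192
t 10.2 tcp [433.6 104.7 155.8] jaw 89.0 down [ 0.025  0.008 -1.   ] F [ 0.5  0.2 -1.4] open 19.2 j6 -1.32
-> tool shift [  1.4  16.1 -11. ] yaw(tool y) 0.007 tool axes x [0.018 1.   ] z [-1.     0.018]
```

Move over the rest at about z 85 and look.

```bash
python3 -m creep '[[[10,0,5,-4,0],[10,1,10,-4,0],[10,0,10,-3,0],[10,0,10,0,0],[10,0,10,0,0],[10,0,10,0,0],[10,0,5,0,0],[10,0,0,0,0]]]';python3 - <<'E'
from h import *
go(445,106,47,88.6)
p,d=get_image("scene");zoom("s",p,235,120,90,90,6,"pics/s4.png")
t,d=get_image("top");a=cv2.resize(t[225:295,310:390,::-1],None,fx=6,fy=6,interpolation=cv2.INTER_CUBIC)
b=cv2.imread("pics/s4.png");c=np.zeros((540,1020,3),np.uint8);c[:540,:540]=b;c[:420,540:]=a;cv2.imwrite("pics/s4.png",cv2.resize(c,(800,424)))
E
```

```text
clock: 11.2
tool_pos: [0.4472, 0.107, 0.0905]
ee_rot: [0.509, 0.503, -0.487, -0.501]
contact_force: [-0.7, 0.4, -0.7]
opening: 0.019
t 11.2 tcp [447.2 107.   90.5] jaw 88.9 down [ 0.024  0.008 -1.   ] F [-0.7  0.4 -0.7] open 19.0 j6 -1.32
-> tool shift [-1.4 43.4  3.2] yaw(tool y) 0.005 tool axes x [0.02 1.  ] z [-1.    0.02]
```

View pics/s4.png

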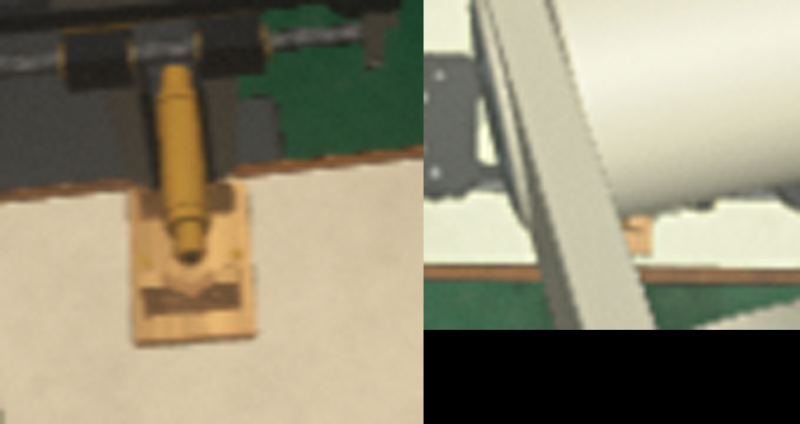

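Run:
```python
from h import *
k=4.706
for u,v,z in((134,345,0),(256,335,0),(130,192,.008),(243,183,.008)): print(ray("scene",u/k+235,v/k+120,z).round(4))
print((proj("scene",(.4975,.106,.080))-[235,120])*k,(proj("scene",(.3975,.108,.077))-[235,120])*k)
# predicted front notch bottom (rest x+31, z .021) and upright tops
R=np.array([.446,.1065,0]);a=np.radians(-1.2);ex=np.array([np.cos(a),np.sin(a),0]);ey=np.array([-np.sin(a),np.cos(a),0])
for q in((31,0,21),(31,22,32),(31,-22,32),(43,28,0),(43,-28,0)): print(q,(proj("scene",R+ex*q[0]/1e3+ey*q[1]/1e3+[0,0,q[2]/1e3])-[235,120])*k)
```

```text
[0.4891 0.0773 0.    ]
[0.4911 0.1325 0.    ]
[0.4092 0.082  0.008 ]
[0.4111 0.1349 0.008 ]
[185.27379897 251.9016846 ] [171.22397354  72.76171069]
(31, 0, 21) [191.1857932  290.05101908]
(31, 22, 32) [238.68423337 271.6256234 ]
(31, -22, 32) [139.88167775 280.81850387]
(43, 28, 0) [257.95432113 331.97440896]
(43, -28, 0) [134.65607896 343.6047634 ]
```

```bash
python3 -m creep '[[[10,-1,4,0,0],[10,0,8,0,0],[10,0,8,0,0],[10,0,8,0,0],[10,0,6,0,0],[10,0,4,0,0],[10,0,0,0,0],[10,0,0,0,0]]]';python3 -c "
from h import *
go(446.5,106,47.5,88.6)"
```

```text
clock: 12.3
tool_pos: [0.449, 0.1064, 0.0508]
ee_rot: [0.509, 0.503, -0.486, -0.501]
contact_force: [-0.1, -0.5, -1.8]
opening: 0.0188
t 12.3 tcp [449.  106.4  50.8] jaw 88.9 down [ 0.026  0.008 -1.   ] F [-0.1 -0.5 -1.8] open 18.8 j6 -1.33
-> tool shift [-0.5  3.2  2.6] yaw(tool y) 0.005 tool axes x [0.02 1.  ] z [-0.999  0.02 ]
```

```bash
python3 -m creep '[[[10,0,0,1,0],[10,0,1,1,0],[10,0,1,0.5,0],[10,0,1,0,0],[10,0,0.5,0,0],[10,0,0,0,0],[10,0,0,0,0],[10,0,0,0,0]]]';python3 -c "
from h import *
go(446.5,106,47.5,88.6)"
```

```text
clock: 13.3
tool_pos: [0.447, 0.1062, 0.0486]
ee_rot: [0.51, 0.504, -0.486, -0.5]
contact_force: [-1.4, -0.3, 1.8]
opening: 0.0192
t 13.3 tcp [447.  106.2  48.6] jaw 88.9 down [ 0.027  0.008 -1.   ] F [-1.4 -0.3  1.8] open 19.2 j6 -1.32
-> tool shift [-0.2  1.   0.6] yaw(tool y) 0.005 tool axes x [0.019 1.   ] z [-0.999  0.02 ]
```

```bash
python3 -m creep '[[[10,0,1,0,0],[10,0,0.7,0,0],[23,0,0,0,0],[26,0,0,0,0],[40,0,0,0,0],[50,0,0,0,0],[50,0,0,0,0],[50,0,0,0,0]]]';python3 -c "
from h import *
go(446.5,106,47.5,88.6)"
```

```text
clock: 14.3
tool_pos: [0.4475, 0.1061, 0.0472]
ee_rot: [0.51, 0.504, -0.486, -0.5]
contact_force: [-0.5, 0.0, -0.1]
opening: 0.0498
t 14.3 tcp [447.5 106.1  47.2] jaw 88.9 down [ 0.028  0.008 -1.   ] F [-0.5  0.  -0.1] open 49.8 j6 -1.33
-> tool shift [-0.2 -0.3  1. ] yaw(tool y) 0.005 tool axes x [0.019 1.   ] z [-0.999  0.019]
```

```bash
python3 -m creep '[[[50,0,-20,0,0],[50,0,-30,0,0],[50,0,-40,0,0],[50,0,-40,0,0],[50,0,-30,0,0],[50,30,0,-20,0.15],[50,40,0,-30,0.18],[50,50,0,-30,0.18]]]';python3 - <<'E'
from h import *
go(619,307,150,-6.5)
p,d=get_image("scene");zoom("s",p,230,130,170,130,4,"pics/s5.png")
E
```

```text
clock: 15.3
tool_pos: [0.5452, 0.2054, 0.2168]
ee_rot: [0.619, 0.356, -0.337, -0.614]
contact_force: [0.5, 0.5, -0.6]
opening: 0.0499
t 15.3 tcp [545.2 205.4 216.8] jaw 58.7 down [ 0.027  0.008 -1.   ] F [ 0.5  0.5 -0.6] open 49.9 j6 -0.66
-> tool shift [123.7  69.5  -9. ] yaw(tool y) 1.139 tool axes x [0.519 0.855] z [-0.854  0.519]
```

View pics/s5.png

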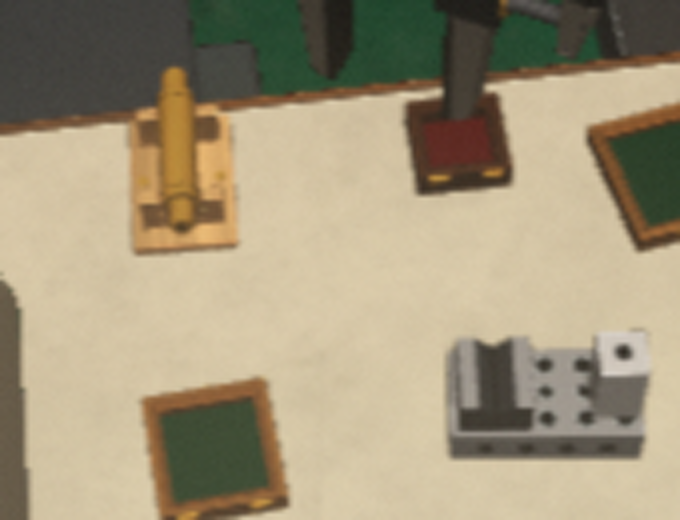

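```bash
python3 -m creep '[[[50,15,0,0,0.16],[50,15,0,0,0.16],[50,15,0,0,0.16],[50,15,0,0,0.16],[50,15,0,-10,0.16],[50,10,0,-20,0.16],[50,0,10,-20,0.16],[50,0,10,-20,0.02]]]';python3 -c "
from h import *
go(619,307,120,-6.5)"
```

```text
clock: 16.35
tool_pos: [0.6248, 0.191, 0.1962]
ee_rot: [-0.701, 0.044, -0.064, 0.709]
contact_force: [0.3, 0.3, -0.1]
opening: 0.0501
t 16.35 tcp [624.8 191.  196.2] jaw -8.8 down [ 0.03  0.01 -1.  ] F [ 0.3  0.3 -0.1] open 50.1 j6 0.45
-> tool shift [-25.6  77.2 112.7] yaw(tool y) -0.04 tool axes x [ 0.988 -0.152] z [0.152 0.988]
```

```bash
python3 -m creep '[[[50,-4,5,15,-0.02],[50,-4,10,20,-0.02],[50,-4,15,20,0],[50,-4,15,20,0],[50,-4,15,20,0],[50,-3,10,12,0],[50,-2,5,4,0],[50,0,0,0,0]]]';python3 - <<'E'
from h import *
go(619,307,61,-6.5)
p,d=get_image("scene");zoom("s",p,320,140,110,100,6,"pics/s6.png")
k=6
s,R=tool();tip=s["tool_pos"]+R[:,1]*.014
print((proj("scene",tip+R[:,2]*.01)-[320,140])*k,(proj("scene",(.619,.307,.069))-[320,140])*k)
E
```

```text
clock: 17.35
tool_pos: [0.6118, 0.3133, 0.1146]
ee_rot: [-0.702, 0.026, -0.045, 0.71]
contact_force: [-0.0, -0.4, 0.4]
opening: 0.0501
t 17.35 tcp [611.8 313.3 114.6] jaw -5.8 down [ 0.026  0.009 -1.   ] F [-0.  -0.4  0.4] open 50.1 j6 0.58
-> tool shift [ 6.5 53.7 -6.2] yaw(tool y) 0.013 tool axes x [ 0.995 -0.101] z [0.1   0.995]
[451.23615255 390.00968546] [392.11743251 463.16974817]
```

View pics/s6.png

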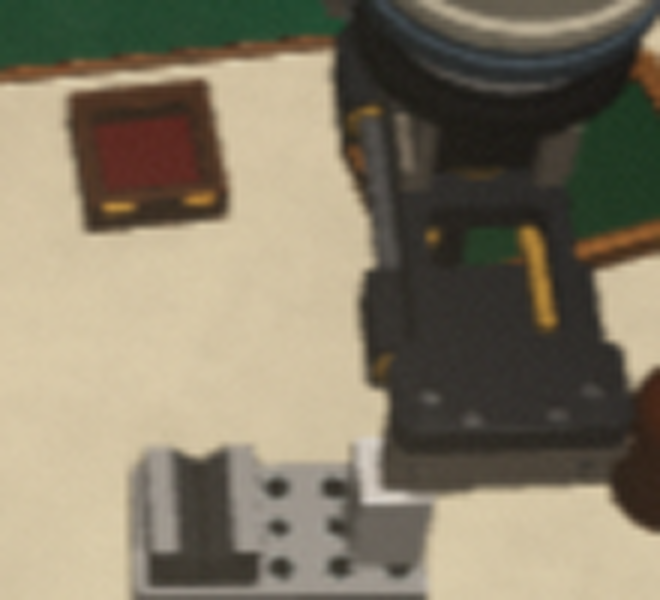

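```bash
python3 -m creep '[[[50,2,3,-2,0],[50,2,6,-2,0],[50,2,8,-2,0],[50,0,9,0,0],[50,0,9,0,0],[50,0,9,0,0],[50,0,5,0,0],[50,0,0,0,0]]]';python3 -c "
from h import *
go(619,307,61,-6.5)"
```

```text
clock: 18.4
tool_pos: [0.6201, 0.3047, 0.0633]
ee_rot: [-0.702, 0.027, -0.046, 0.71]
contact_force: [0.1, 1.0, 0.3]
opening: 0.0502
t 18.4 tcp [620.1 304.7  63.3] jaw -5.9 down [ 0.028  0.009 -1.   ] F [0.1 1.  0.3] open 50.2 j6 0.56
-> tool shift [-1.4  2.3  2.1] yaw(tool y) 0.01 tool axes x [ 0.994 -0.103] z [0.103 0.995]
```

```bash
python3 -m creep '[[[45,-0.5,1,1,0.01],[40,0,0.5,1,0],[30,0,0,0,0],[27,0,0,0,0],[25,0,0,0,0],[15,0,0,0,0],[15,0,0,0,0],[15,0,0,0,0]]]' 30;python3 -c "
from h import *
go(619,307,61,-6.5)"
```

```text
clock: 19.4
tool_pos: [0.6198, 0.3075, 0.0628]
ee_rot: [-0.702, 0.031, -0.05, 0.71]
contact_force: [-1.1, 0.3, 0.4]
opening: 0.0239
t 19.4 tcp [619.8 307.5  62.8] jaw -6.5 down [ 0.028  0.01  -1.   ] F [-1.1  0.3  0.4] open 23.9 j6 0.58
-> tool shift [-0.8  1.8 -0.6] yaw(tool y) -0.001 tool axes x [ 0.993 -0.114] z [0.114 0.993]
```

```bash
python3 -m creep '[[[15,0,-5,0,0],[15,0,-15,0,0],[15,0,-20,0,0],[15,0,-20,0,0],[15,0,-20,0,0],[15,-10,-10,0,0],[15,-25,0,-5,0],[15,-35,0,-10,0]]]';python3 - <<'E'
from h import *
go(443,257,110,0.5)
E
```

```text
clock: 20.4
tool_pos: [0.546, 0.3, 0.1597]
ee_rot: [-0.701, 0.029, -0.052, 0.711]
contact_force: [-0.2, 1.0, -1.3]
opening: 0.0238
t 20.4 tcp [546.  300.  159.7] jaw -6.6 down [ 0.033  0.012 -0.999] F [-0.2  1.  -1.3] open 23.8 j6 0.62
-> tool shift [-98.9  45.7 -55.4] yaw(tool y) -0.124 tool axes x [ 0.993 -0.115] z [0.115 0.993]
```

```bash
python3 -m creep '[[[15,-22,0,-10,-0.02],[15,-20,5,-10,-0.02],[15,-18,8,-10,-0.02],[15,-12,10,-8,-0.02],[15,-8,10,-6,-0.02],[15,-4,8,-2,-0.02],[15,0,4,0,0],[15,0,0,0,0]]]';python3 - <<'E'
from h import *
go(443,257,45,0.5)
p,d=get_image("scene");zoom("s",p,305,130,90,80,7,"pics/s7.png")
s,R=tool();b=s["tool_pos"]+R[:,1]*.0378
print("bottom",b.round(4));
for i in(-1,1):
  for j in(-1,1): print((proj("scene",b+R[:,0]*.012*i+R[:,2]*.012*j)-[305,130])*7)
E
```

```text
clock: 21.4
tool_pos: [0.4519, 0.26, 0.1116]
ee_rot: [-0.703, -0.015, -0.007, 0.711]
contact_force: [-0.1, -0.8, -2.1]
opening: 0.0238
t 21.4 tcp [451.9 260.  111.6] jaw 0.6 down [ 0.032  0.013 -0.999] F [-0.1 -0.8 -2.1] open 23.8 j6 0.52
-> tool shift [-11.1  66.3  -3.8] yaw(tool y) 0.002 tool axes x [0.999 0.011] z [-0.011  1.   ]
bottom [0.4532 0.2606 0.074 ]
[249.85335465 110.67187545]
[329.64830863 100.74650856]
[263.44651654 173.23748133]
[344.24526759 163.10495153]
```

View pics/s7.png

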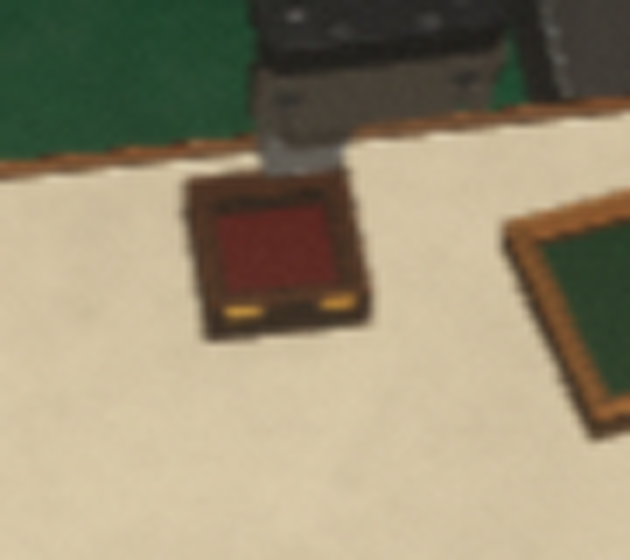

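```bash
python3 -m creep '[[[15,-3,2,-1,0],[15,-4,4,-1,0],[15,-3,8,-1,0],[15,0,9,0,0],[15,0,9,0,0],[15,0,6,0,0],[15,0,4,0,0],[15,0,0,0,0]]]';python3 - <<'E'
from h import *
for u,v,z in((210,338,0),(368,318,0),(188,180,.018),(350,172,.018)): print(ray("scene",u/7+305,v/7+130,z).round(4))
go(442,256.8,45,0.5)
E
```

```text
clock: 22.45
tool_pos: [0.4435, 0.2576, 0.0663]
ee_rot: [-0.702, -0.015, -0.008, 0.712]
contact_force: [-0.0, 0.7, -2.3]
opening: 0.024
[0.4711 0.2339 0.    ]
[0.4702 0.2836 0.    ]
[0.4232 0.2337 0.018 ]
[0.4269 0.2843 0.018 ]
t 22.45 tcp [443.5 257.6  66.3] jaw 0.6 down [ 0.033  0.013 -0.999] F [-0.   0.7 -2.3] open 24.0 j6 0.52
-> tool shift [-2.2 21.2 -1.1] yaw(tool y) 0.002 tool axes x [0.999 0.011] z [-0.011  1.   ]
```

```bash
python3 -m creep '[[[15,-0.5,3,0,0],[15,-0.5,4,0,0],[15,0,4,0,0],[15,0,4,0,0],[15,0,3,0,0],[15,0,2,0,0],[15,0,1,0,0],[15,0,0.5,0,0]]]';python3 -c "
from h import *
go(443,257.5,44,0.5)"
```

```text
clock: 23.45
tool_pos: [0.4436, 0.2582, 0.0438]
ee_rot: [-0.702, -0.016, -0.008, 0.712]
contact_force: [0.2, 0.8, -0.4]
opening: 0.0236
t 23.45 tcp [443.6 258.2  43.8] jaw 0.6 down [ 0.034  0.014 -0.999] F [ 0.2  0.8 -0.4] open 23.6 j6 0.52
-> tool shift [-0.6 -0.2 -0.7] yaw(tool y) 0.002 tool axes x [0.999 0.011] z [-0.011  1.   ]
```

```bash
python3 -m creep '[[[15,0,0.6,0,0],[25,0,0,0,0],[28,0,0,0,0],[32,0,0,0,0],[40,0,0,0,0],[48,0,0,0,0],[48,0,0,0,0],[48,0,-5,0,0]]]';python3 -c "
from h import *
go(443,257.5,44,0.5)"; python3 -m creep '[[[60,0,-20,0,0],[60,0,-30,0,0],[60,0,-40,0,0],[60,10,-10,0,0],[60,30,0,0,0.02],[60,40,0,0,0.02],[60,40,0,0,0.02],[60,30,0,0,0.02]]]'
python3 - <<'E'
from h import *
go(611,247,100,-6.5)
p,d=get_image("scene");zoom("s",p,300,130,150,120,5,"pics/s8.png")
E
```

```text
clock: 24.45
tool_pos: [0.444, 0.2585, 0.0491]
ee_rot: [-0.702, -0.016, -0.008, 0.712]
contact_force: [0.4, 0.0, -0.4]
opening: 0.0478
t 24.45 tcp [444.  258.5  49.1] jaw 0.6 down [ 0.034  0.014 -0.999] F [ 0.4  0.  -0.4] open 47.8 j6 0.52
-> tool shift [-1.2  5.1 -1. ] yaw(tool y) 0.002 tool axes x [0.999 0.011] z [-0.011  1.   ]
clock: 25.45
tool_pos: [0.5936, 0.2538, 0.1565]
ee_rot: [-0.701, 0.013, -0.036, 0.712]
contact_force: [-0.2, -0.6, 0.1]
opening: 0.0601
t 25.45 tcp [593.6 253.8 156.5] jaw -4.0 down [ 0.033  0.013 -0.999] F [-0.2 -0.6  0.1] open 60.1 j6 0.47
-> tool shift [16.  56.9 -6.5] yaw(tool y) 0.044 tool axes x [ 0.997 -0.07 ] z [0.069 0.997]
```

View pics/s8.png

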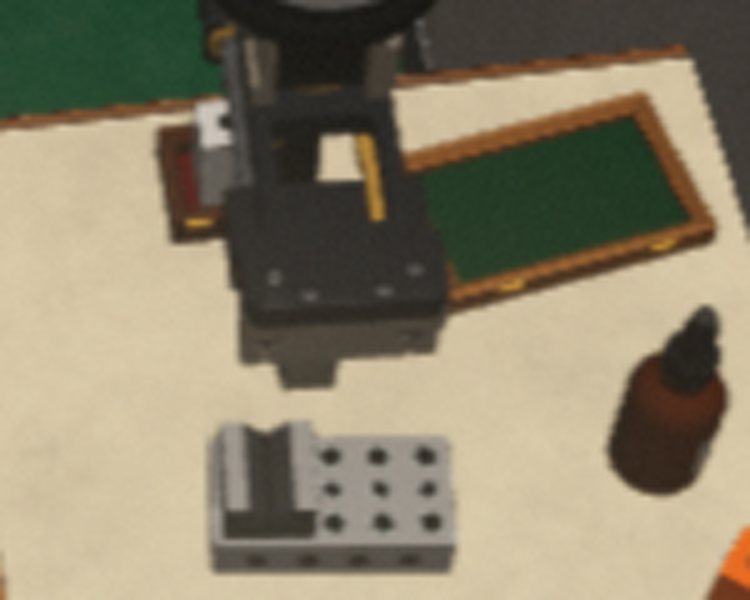

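Run:
```python
from h import *
for u,v,z in((224,513,.049),(314,511,.049),(221,426,.049),(307,424,.049),(212,545,.025),(454,543,.025),(450,437,.025),(212,572,0),(454,570,0)): print((u,v),ray("scene",u/5+300,v/5+130,z).round(4))
```

```text
(224, 513) [0.6312 0.2277 0.049 ]
(314, 511) [0.6349 0.262  0.049 ]
(221, 426) [0.5929 0.2326 0.049 ]
(307, 424) [0.5965 0.2661 0.049 ]
(212, 545) [0.632  0.2238 0.025 ]
(454, 543) [0.6436 0.3177 0.025 ]
(450, 437) [0.5965 0.326  0.025 ]
(212, 572) [0.6312 0.2249 0.    ]
(454, 570) [0.6431 0.3208 0.    ]
```

```bash
python3 -m creep '[[[64,4,4,-2,0.02],[64,6,8,-3,0.02],[64,6,10,-3,0],[64,2,10,0,0],[64,0,10,0,0],[64,0,8,0,0],[64,0,3,0,0],[64,0,0,0,0]]]';python3 -c "
from h import *
go(613.5,247,51,-6.5)"
```

```text
clock: 26.5
tool_pos: [0.6143, 0.2434, 0.0976]
ee_rot: [-0.701, 0.029, -0.051, 0.711]
contact_force: [-0.4, 0.5, -0.6]
opening: 0.0638
t 26.5 tcp [614.3 243.4  97.6] jaw -6.5 down [ 0.031  0.012 -0.999] F [-0.4  0.5 -0.6] open 63.8 j6 0.49
-> tool shift [-2.6 46.6  2.7] yaw(tool y) 0.0 tool axes x [ 0.993 -0.113] z [0.112 0.994]
```

```bash
python3 -m creep '[[[64,-0.5,5,1,0],[64,-0.5,8,1,0],[64,-0.5,8,0.5,0],[64,0,8,0.3,0],[64,0,7,0,0],[64,0,5,0,0],[64,0,2,0,0],[64,0,0,0,0]]]';python3 -c "
from h import *
go(613.5,247,51,-6.5)"
```

```text
clock: 27.5
tool_pos: [0.6147, 0.2474, 0.0519]
ee_rot: [-0.701, 0.029, -0.051, 0.711]
contact_force: [0.0, -0.0, -0.6]
opening: 0.0638
t 27.5 tcp [614.7 247.4  51.9] jaw -6.5 down [ 0.032  0.012 -0.999] F [ 0.  -0.  -0.6] open 63.8 j6 0.49
-> tool shift [-1.2  0.8 -0.5] yaw(tool y) 0.0 tool axes x [ 0.993 -0.113] z [0.112 0.994]
```

```bash
python3 -m creep '[[[55,-0.5,0.7,0,0],[48,0,0,0,0],[44,0,0,0,0],[42,0,0,0,0],[40,0,0,0,0],[30,0,0,0,0],[30,0,0,0,0],[30,0,0,0,0]]]' 35;python3 -c "
from h import *
go(613.5,247,51,-6.5)"; python3 -m creep '[[[30,0,-5,0,0],[30,0,-10,0,0],[30,0,-15,0,0],[30,0,-20,0,0],[30,0,-15,-10,0],[30,0,0,-20,0],[30,0,0,-30,0],[30,0,0,-30,0]]]'
python3 - <<'E'
from h import *
go(614,107,100,4)
E
```

```text
clock: 28.5
tool_pos: [0.614, 0.2475, 0.0516]
ee_rot: [-0.701, 0.029, -0.051, 0.711]
contact_force: [1.1, 0.3, -0.8]
opening: 0.0393
t 28.5 tcp [614.  247.5  51.6] jaw -6.5 down [ 0.031  0.013 -0.999] F [ 1.1  0.3 -0.8] open 39.3 j6 0.49
-> tool shift [-0.4  0.6 -0.5] yaw(tool y) 0.0 tool axes x [ 0.993 -0.113] z [0.112 0.994]
clock: 29.5
tool_pos: [0.6017, 0.1534, 0.1212]
ee_rot: [-0.701, 0.027, -0.051, 0.711]
contact_force: [1.0, -0.1, -2.9]
opening: 0.0389
t 29.5 tcp [601.7 153.4 121.2] jaw -6.3 down [ 0.035  0.013 -0.999] F [ 1.  -0.1 -2.9] open 38.9 j6 0.35
-> tool shift [ 16.7  21.  -45.1] yaw(tool y) -0.18 tool axes x [ 0.993 -0.11 ] z [0.11  0.994]
```

```bash
python3 -m creep '[[[30,2,2,-5,-0.04],[30,2,4,-9,-0.05],[30,2,5,-9,-0.05],[30,2,6,-9,-0.04],[30,2,6,-7,0],[30,2,5,-2,0],[30,0,2,0,0],[30,0,0,0,0]]]';python3 - <<'E'
from h import *
go(613.5,106.7,50,4)
p,d=get_image("scene");zoom("s",p,240,190,90,80,7,"pics/s9.png")
s,R=tool();b=s["tool_pos"]+R[:,1]*.0266
print("bottom",b.round(4));
for i in(-1,1):
  for j in(-1,1): print((proj("scene",b+R[:,0]*.020*i+R[:,2]*.018*j)-[240,190])*7)
E
```

```text
clock: 30.5
tool_pos: [0.6097, 0.1007, 0.0879]
ee_rot: [-0.703, -0.034, 0.013, 0.71]
contact_force: [0.2, 0.8, -2.3]
opening: 0.0392
t 30.5 tcp [609.7 100.7  87.9] jaw 3.8 down [ 0.029  0.01  -1.   ] F [ 0.2  0.8 -2.3] open 39.2 j6 0.09
-> tool shift [ 3.  38.   5.4] yaw(tool y) -0.003 tool axes x [0.997 0.066] z [-0.067  0.998]
bottom [0.6106 0.1011 0.0614]
[187.17939869 214.54807808]
[316.53727067 191.45703867]
[208.13888678 339.57271227]
[340.39496262 315.53554207]
```

View pics/s9.png

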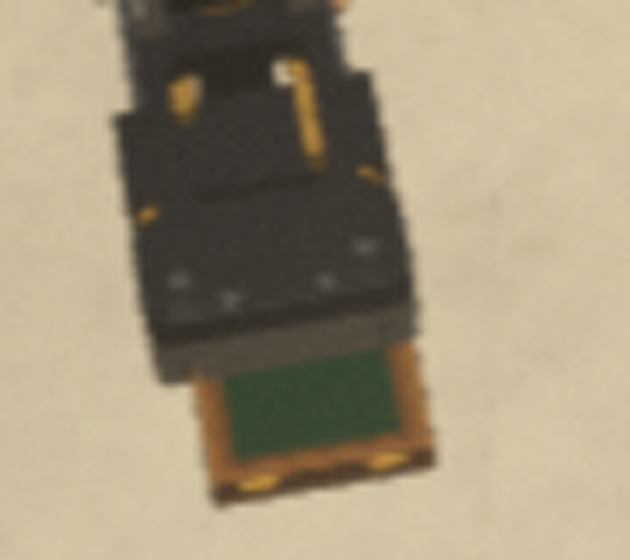

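```bash
python3 -m creep '[[[30,0.7,3,1.5,0],[30,0.7,5,1.5,0],[30,0.7,6,1.5,0],[30,0,6,1,0],[30,0,6,0,0],[30,0,5,0,0],[30,0,3,0,0],[30,0,0,0,0]]]';python3 - <<'E'
from h import *
for u,v in((213,503),(434,466)): print(ray("scene",u/7+240,v/7+190,0).round(4))
go(613.5,107,50,4)
E
```

```text
clock: 31.55
tool_pos: [0.6126, 0.108, 0.0516]
ee_rot: [-0.703, -0.034, 0.014, 0.71]
contact_force: [-0.4, -0.2, -1.7]
opening: 0.0395
[0.6505 0.079  0.    ]
[0.6473 0.1417 0.    ]
t 31.55 tcp [612.6 108.   51.6] jaw 3.9 down [ 0.029  0.01  -1.   ] F [-0.4 -0.2 -1.7] open 39.5 j6 0.1
-> tool shift [ 0.8  1.6 -1.1] yaw(tool y) -0.002 tool axes x [0.997 0.068] z [-0.068  0.998]
```

```bash
python3 -m creep '[[[30,0.3,3,-0.3,0],[30,0.3,3,-0.2,0],[30,0,3,0,0],[30,0,3,0,0],[30,0,2.5,0,0],[30,0,2,0,0],[30,0,1,0,0],[30,0,0.5,0,0]]]';python3 -c "
from h import *
go(613.5,107.5,32.6,4)"
```

```text
clock: 32.55
tool_pos: [0.6142, 0.1077, 0.0328]
ee_rot: [-0.703, -0.035, 0.013, 0.71]
contact_force: [-1.3, 0.1, -2.4]
opening: 0.0389
t 32.55 tcp [614.2 107.7  32.8] jaw 3.9 down [ 0.03   0.01  -0.999] F [-1.3  0.1 -2.4] open 38.9 j6 0.09
-> tool shift [-0.8  0.2 -0.2] yaw(tool y) -0.002 tool axes x [0.997 0.067] z [-0.068  0.998]
```

```bash
python3 -m creep '[[[30,0,0.5,0,0],[30,0,0.5,0,0],[40,0,0,0,0],[42,0,0,0,0],[46,0,0,0,0],[54,0,0,0,0],[60,0,0,0,0],[60,0,-5,0,0]]]';python3 -c "
from h import *
go(613.5,107.5,32.6,4)"; python3 -m creep '[[[74,0,-20,0,0],[74,0,-30,0,0],[74,0,-30,10,0.03],[74,0,-10,25,0.04],[74,0,0,35,0.04],[74,0,0,35,0.04],[74,0,0,30,0.03],[74,0,0,15,0]]]'
python3 - <<'E'
from h import *
go(613,274,80,-6.8)
p,d=get_image("scene");zoom("s",p,250,160,160,120,5,"pics/s10.png")
E
```

```text
clock: 33.55
tool_pos: [0.6147, 0.1077, 0.0378]
ee_rot: [-0.703, -0.035, 0.013, 0.71]
contact_force: [-0.3, -0.5, -0.1]
opening: 0.0598
t 33.55 tcp [614.7 107.7  37.8] jaw 3.9 down [ 0.031  0.011 -0.999] F [-0.3 -0.5 -0.1] open 59.8 j6 0.09
-> tool shift [-1.4  5.1 -0.2] yaw(tool y) -0.002 tool axes x [0.997 0.068] z [-0.068  0.998]
clock: 34.55
tool_pos: [0.619, 0.26, 0.1454]
ee_rot: [-0.7, 0.028, -0.057, 0.711]
contact_force: [0.3, -0.4, 0.6]
opening: 0.0743
t 34.55 tcp [619.  260.  145.4] jaw -6.9 down [ 0.041  0.014 -0.999] F [ 0.3 -0.4  0.6] open 74.3 j6 0.52
-> tool shift [-10.1  65.3  12. ] yaw(tool y) -0.002 tool axes x [ 0.992 -0.12 ] z [0.12  0.993]
```

View pics/s10.png

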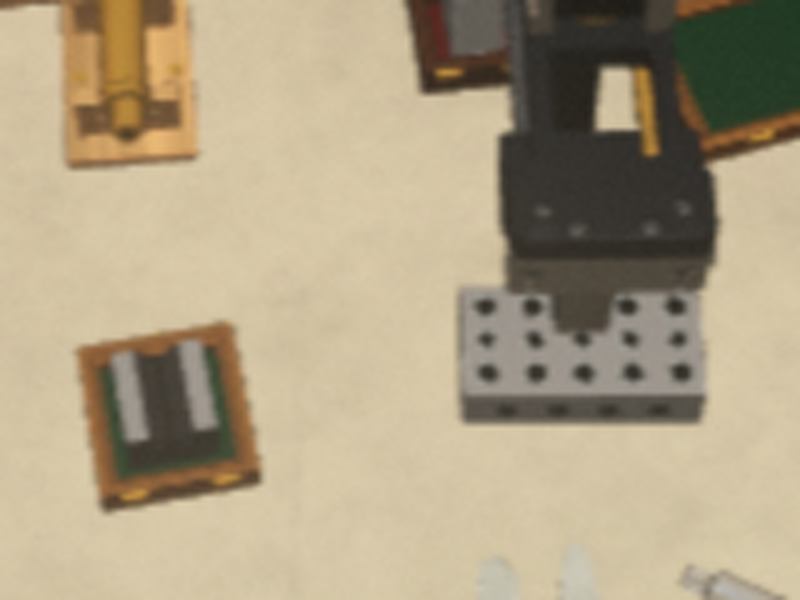

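```bash
python3 -m creep '[[[70,-3,5,4,0],[70,-3,10,4,0],[70,-3,14,4,0],[70,-1,14,1,0],[70,0,12,0,0],[70,0,7,0,0],[70,0,3,0,0],[70,0,0,0,0]]]';python3 -c "
from h import *
go(613,274,27,-6.8)"
```

```text
clock: 35.6
tool_pos: [0.6122, 0.2735, 0.0746]
ee_rot: [-0.701, 0.029, -0.056, 0.711]
contact_force: [-0.3, -0.7, -0.2]
opening: 0.0704
t 35.6 tcp [612.2 273.5  74.6] jaw -6.9 down [ 0.038  0.012 -0.999] F [-0.3 -0.7 -0.2] open 70.4 j6 0.54
-> tool shift [-1.  47.6 -0.2] yaw(tool y) -0.002 tool axes x [ 0.992 -0.121] z [0.12  0.993]
```

```bash
python3 -m creep '[[[70,-0.3,5,0,0],[70,-0.3,8,0,0],[70,-0.2,8,0,0],[70,-0.2,8,0,0],[70,0,7,0,0],[70,0,5,0,0],[70,0,3,0,0],[70,0,1,0,0]]]';python3 -c "
from h import *
go(613,274,27,-6.8)"
```

```text
clock: 36.6
tool_pos: [0.6135, 0.2744, 0.0271]
ee_rot: [-0.7, 0.029, -0.056, 0.711]
contact_force: [-0.5, 0.8, 0.2]
opening: 0.07
t 36.6 tcp [613.5 274.4  27.1] jaw -6.9 down [ 0.04   0.013 -0.999] F [-0.5  0.8  0.2] open 70.0 j6 0.55
-> tool shift [-0.4  0.1 -0.5] yaw(tool y) -0.002 tool axes x [ 0.992 -0.121] z [0.12  0.993]
```

```bash
python3 -m creep '[[[62,0,0,0,0],[56,0,0,0,0],[53,0,0,0,0],[50,0,0,0,0],[40,0,0,0,0],[40,0,0,0,0],[40,0,0,0,0],[40,0,0,0,0]]]' 55;python3 -c "
from h import *
go(613,274,27,-6.8)"; python3 -m creep '[[[40,0,-4,0,0],[40,0,-8,0,0],[40,0,-12,0,0],[40,0,-14,0,0],[40,0,-14,0,0],[40,-5,-8,0,0],[40,-10,0,0,0],[40,-20,0,0,0]]]'
python3 - <<'E'
from h import *
go(473,396,80,10)
E
```

```text
clock: 37.6
tool_pos: [0.6126, 0.2745, 0.0273]
ee_rot: [-0.7, 0.03, -0.056, 0.711]
contact_force: [-1.1, -0.0, 0.1]
opening: 0.049
t 37.6 tcp [612.6 274.5  27.3] jaw -6.9 down [ 0.038  0.013 -0.999] F [-1.1 -0.   0.1] open 49.0 j6 0.55
-> tool shift [ 0.4  0.3 -0.5] yaw(tool y) -0.003 tool axes x [ 0.992 -0.121] z [0.12  0.993]
clock: 38.6
tool_pos: [0.5749, 0.2777, 0.0904]
ee_rot: [-0.7, 0.029, -0.057, 0.711]
contact_force: [-0.1, -0.4, -4.8]
opening: 0.0499
t 38.6 tcp [574.9 277.7  90.4] jaw -7.0 down [ 0.04   0.013 -0.999] F [-0.1 -0.4 -4.8] open 49.9 j6 0.58
-> tool shift [-115.9    7.9  104.9] yaw(tool y) -0.297 tool axes x [ 0.992 -0.122] z [0.121 0.992]
```

```bash
python3 -m creep '[[[40,-25,-3,0,0],[40,-25,-3,5,0],[40,-22,0,10,-0.03],[40,-18,0,15,-0.06],[40,-14,0,20,-0.06],[40,-8,0,20,-0.06],[40,-2,0,14,-0.06],[40,0,0,6,-0.02]]]';python3 - <<'E'
from h import *
go(473,396,60,10)
E
```

```text
clock: 39.6
tool_pos: [0.4496, 0.3778, 0.0903]
ee_rot: [-0.702, -0.075, 0.052, 0.706]
contact_force: [-0.0, -1.5, -4.7]
opening: 0.0492
t 39.6 tcp [449.6 377.8  90.3] jaw 10.3 down [ 0.032  0.008 -0.999] F [-0.  -1.5 -4.7] open 49.2 j6 0.54
-> tool shift [25.2 31.2 13.6] yaw(tool y) 0.005 tool axes x [0.983 0.179] z [-0.179  0.984]
```

```bash
python3 -m creep '[[[40,4,2,2,0],[40,5,3,3,0],[40,5,4,3,0],[40,5,4,2,0],[40,3,4,2,0],[40,2,3,1,0],[40,0,2,0,0],[40,0,0,0,0]]]';python3 - <<'E'
from h import *
go(473,396,40,10)
p,d=get_image("scene");zoom("s",p,350,120,120,90,6,"pics/s11.png")
s,R=tool();b=s["tool_pos"]+R[:,1]*.0023
print("top",b.round(4));
for i in(-1,1):
  for j in(-1,1): print((proj("scene",b+R[:,0]*.025*i+R[:,2]*.048*j)-[350,120])*6,"case felt",(proj("scene",np.array([.473,.396,.006])+R[:,0]*.031*i+R[:,2]*.054*j)-[350,120])*6)
E
```

```text
clock: 40.6
tool_pos: [0.474, 0.3945, 0.0667]
ee_rot: [-0.703, -0.074, 0.051, 0.706]
contact_force: [0.2, -0.5, -5.1]
opening: 0.0495
t 40.6 tcp [474.  394.5  66.7] jaw 10.1 down [ 0.032  0.007 -0.999] F [ 0.2 -0.5 -5.1] open 49.5 j6 0.54
-> tool shift [-1.6 26.6  1.6] yaw(tool y) 0.002 tool axes x [0.984 0.175] z [-0.176  0.984]
top [0.4741 0.3946 0.0645]
[219.16767625 181.03266303] case felt [183.05212857 268.07777243]
[473.19396356 114.4287412 ] case felt [455.48983693 195.52656088]
[274.42503245 289.96844169] case felt [247.50367989 400.02636253]
[534.20714144 220.14804911] case felt [527.27127799 323.30498225]
```

View pics/s11.png

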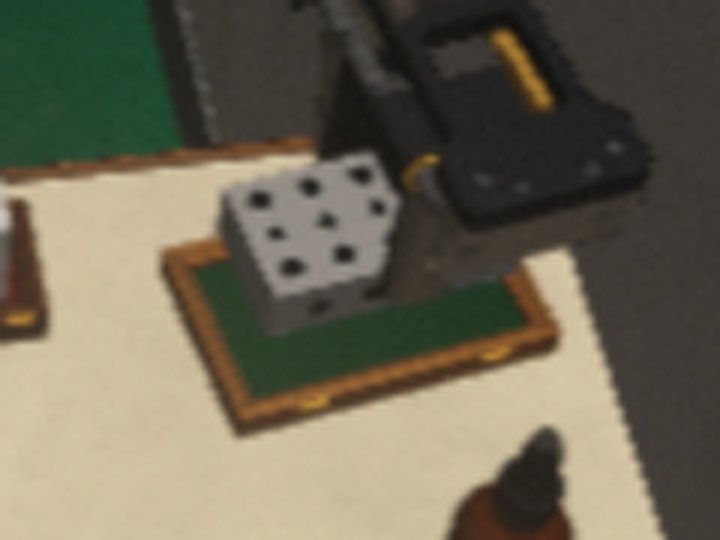

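```bash
python3 -m creep '[[[40,-0.7,2,0.7,0],[40,-0.7,4,0.7,0],[40,-0.6,5,0.4,0],[40,0,5,0,0],[40,0,5,0,0],[40,0,4,0,0],[40,0,2,0,0],[40,0,0,0,0]]]';python3 - <<'E'
from h import *
go(472.3,396,33.5,10)
E
```

```text
clock: 41.65
tool_pos: [0.4723, 0.3963, 0.0378]
ee_rot: [-0.703, -0.074, 0.051, 0.706]
contact_force: [0.5, 0.2, -5.7]
opening: 0.0493
t 41.65 tcp [472.3 396.3  37.8] jaw 10.1 down [ 0.032  0.007 -0.999] F [ 0.5  0.2 -5.7] open 49.3 j6 0.54
-> tool shift [-0.2  4.3 -0.3] yaw(tool y) 0.002 tool axes x [0.984 0.176] z [-0.176  0.984]
```

Still hanging free (−5.7 N), already inside the mouth; lower the last millimetres.

```bash
python3 -m creep '[[[40,0,1,0,0],[40,0,1,0,0],[40,0,1,0,0],[40,0,0.7,0,0],[40,0,0.5,0,0],[40,0,0.3,0,0],[40,0,0,0,0],[40,0,0,0,0]]]';python3 - <<'E'
from h import *
go(472.3,396,33.3,10)
E
```

```text
clock: 42.65
tool_pos: [0.4728, 0.3965, 0.0339]
ee_rot: [-0.703, -0.074, 0.051, 0.706]
contact_force: [-1.5, -0.8, -4.3]
opening: 0.0493
t 42.65 tcp [472.8 396.5  33.9] jaw 10.1 down [ 0.032  0.008 -0.999] F [-1.5 -0.8 -4.3] open 49.3 j6 0.54
-> tool shift [-0.6  0.5 -0.4] yaw(tool y) 0.002 tool axes x [0.984 0.176] z [-0.176  0.984]
```

```bash
python3 -m creep '[[[40,0,0.5,0,0],[40,0,0.4,0,0],[50,0,0,0,0],[51,0,0,0,0],[53,0,0,0,0],[58,0,0,0,0],[66,0,0,0,0],[70,0,0,0,0]]]';python3 -c "
from h import *
go(472.3,396,33.3,10)"; python3 -m creep '[[[72,0,-8,0,0],[72,0,-20,0,0],[72,0,-40,0,0],[72,0,-40,0,0],[72,-20,-40,-20,0],[72,-35,0,-35,0],[72,-35,0,-40,0],[72,-25,0,-40,0]]]'
python3 - <<'E'
from h import *
go(330,260,200,10)
p,d=get_image("scene");t,d2=get_image("top");np.savez("end.npz",p=p,t=t)
a=cv2.resize(p[140:270,255:455,::-1],(800,520),interpolation=cv2.INTER_CUBIC);cv2.imwrite("pics/s12.png",a)
E
```

```text
clock: 43.65
tool_pos: [0.4742, 0.3977, 0.0343]
ee_rot: [-0.702, -0.075, 0.05, 0.707]
contact_force: [0.1, 0.5, 0.1]
opening: 0.07
t 43.65 tcp [474.2 397.7  34.3] jaw 10.1 down [ 0.035  0.01  -0.999] F [0.1 0.5 0.1] open 70.0 j6 0.54
-> tool shift [-2.2  0.9 -1.3] yaw(tool y) 0.002 tool axes x [0.984 0.176] z [-0.176  0.984]
clock: 44.65
tool_pos: [0.3797, 0.2429, 0.1914]
ee_rot: [-0.699, -0.079, 0.047, 0.709]
contact_force: [0.0, 0.0, 0.1]
opening: 0.072
t 44.65 tcp [379.7 242.9 191.4] jaw 10.3 down [ 0.044  0.017 -0.999] F [0.  0.  0.1] open 72.0 j6 0.4
-> tool shift [-45.4 -10.5  25.8] yaw(tool y) 0.005 tool axes x [0.983 0.178] z [-0.179  0.984]
```

View pics/s12.png

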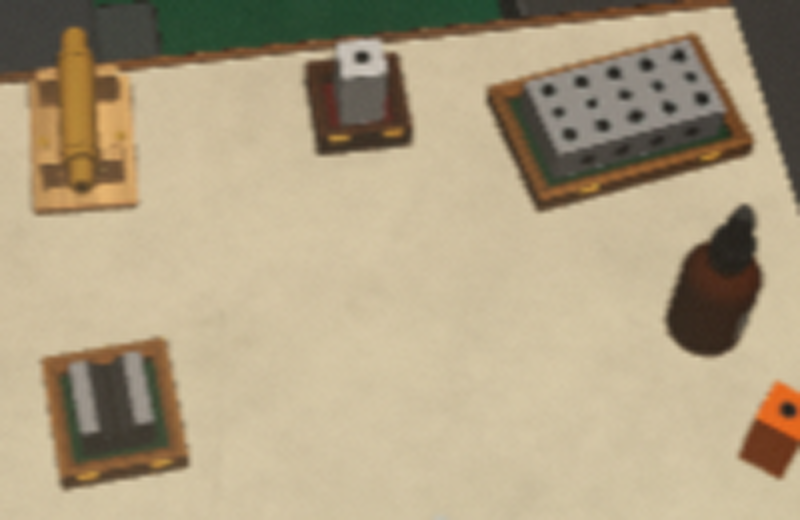

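Run:
```python
from h import *
k=4
for u,v in((556,152),(723,107),(525,85),(690,40)): print(ray("scene",u/k+255,v/k+140,.031).round(4))
p,d=get_image("scene");c,f=cal("scene")
def z(u,v):
    u=int(round(u/k+255));v=int(round(v/k+140));D=np.median(d[v-1:v+2,u-1:u+2]);q=np.array([(u-c["cx"])/f*D,(v-c["cy"])/f*D,D]);return (np.array(c["R"]).T@(q-c["t"])).round(4)
print("riser top",[z(*a)[2] for a in((545,95),(585,130),(690,105),(670,60),(610,95))],"gauge top",z(362,66),"vee lands",[z(*a)[2] for a in((85,400),(140,390))],"pin top",[z(*a)[2] for a in((76,75),(79,130),(81,155))],"bench",z(300,300))
print("flange/bottle px diff",[float(np.abs(p[y0:y1,x0:x1].astype(int)-np.load("scene0.npz")["p"][y0:y1,x0:x1]).mean().round(1)) for x0,x1,y0,y1 in((200,220,168,192),(420,447,190,230))])
```

```text
[0.5076 0.3523 0.031 ]
[0.4911 0.4459 0.031 ]
[0.4629 0.345  0.031 ]
[0.4453 0.4395 0.031 ]
riser top [np.float64(0.0293), np.float64(0.0302), np.float64(0.0303), np.float64(0.029), np.float64(0.0304)] gauge top [0.4516 0.259  0.05  ] vee lands [np.float64(0.0291), np.float64(0.0283)] pin top [np.float64(0.044), np.float64(0.0433), np.float64(0.0416)] bench [ 0.5593  0.2103 -0.0025]
flange/bottle px diff [2.4, 1.9]
```

```bash
python3 -c "
from plant import *
print(job_done())"
```

```text
the job is handed in; nothing more can be done
None
```

The set-up is stripped and put away, and I've handed the job in at about 45 s on the robot's clock. I took the pieces in the order pin, gauge, V-block, riser.

- **Placing:** The last picture shows the pin in both notches of the rest. The V-block, gauge and riser each stand upright in their own case.
- **Heights:** The depth readings on the tops fit pieces resting on the felt. The riser reads about 30 mm (31 expected) and level, the V-block 29 mm (30 expected), and the gauge 50 mm (50 expected). The bench itself reads 2.5 mm low, so these agree within 2–3 mm.
- **Pin:** Along its top it reads 44, 43 and 42 mm against 45 expected. It may therefore slope slightly, or that may be camera noise; the picture shows it seated.
- **Riser position:** It measures about 4 mm off-centre in its case along x, where the clearance is 6 mm, and its top reads flat.
- **Bystanders:** The bottle and flange look unchanged from the first picture. I didn't compare the orange look-alike, but it looks to be standing where it was.
- **Tool tilt:** The tool drifted 2–2.5° from vertical during the work. I couldn't correct this, and it did no visible harm.

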